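# Stack the switch plates on the splined hub

### The arm

A 7-joint arm with a two-finger parallel gripper is mounted at the origin on the work surface. World frame = base frame: x ahead of the robot, y to its left, z up, the work surface at z = 0. Lengths are in m, angles in degrees, forces in N, time in s.
With the tool pointing down it reaches from about 0.425 to 0.875 m from the base axis. Payload 4.7 kg.
Tool frame: the origin (TCP) lies at the very end of the fingers, on their centre line; the grasp point (between the pads) lies 19 mm behind it; z points along the fingers, y is the line along which they close (so a half turn about z gives the same grasp; the last joint's range is limited). The gripper opens to 87 mm and grips with 3 to 60 N. Pads are 19 mm wide; open, the fingers measure 117 mm over their backs; the gripper's body (75 mm by 190 mm) begins 51 mm behind the grasp point.
Start: joints at [0.808, 18.392, -4.016, 83.108, 1.295, 78.541, -3.26], TCP at [0.65, -0, 0.223] pointing down, gripper open.
Joint ranges: [-163.93, 163.93], [-17.29, 119.83], [-79.2, 71.16], [3.27, 140.29], [-89.18, 269.18], [5.43, 117.66], [-154.24, 154.24]. Speed limits (degrees/s): [147.25, 147.25, 180, 180, 180, 180, 180].

### API

Orientations are given as [roll, pitch, yaw] about the fixed x, y, z axes, in that order (R = Rz(yaw) Ry(pitch) Rx(roll)).
In Python, from cell import get_obs, eyes, env gives the robot as it stands.
- The arm moves only by the tool servo_tool, never from a script. Its argument "series" is a list that holds one entry, the list of rows, each a list of 7 numbers: the shift along the tool's x, y, z in units of 300 mm (1.0 is 300 mm), then the turn, a rotation vector about the tool's x, y, z in units of pi rad (1.0 is pi rad), then the opening, from 0 (shut) to 1 (fully open). In form: [[[tx, ty, tz, wx, wy, wz, gripper], ...]]. A call has 1 to 12 rows; each row is the pose to reach, as a shift and turn from the pose commanded when the call began, along the tool's axes at that moment, turning the shorter way round; what a row does not reach only later rows make up. A row lasts 1/12 s, in which the tool goes at most 41.7 mm and 7.16 degrees, less where a joint would pass 70% of its speed; a pose out of reach is approached as far as the arm can. A call with a number of a shift or a turn outside -1 to 1 is refused whole. A call with a gripper value outside its range is refused whole. The fingers move at their own pace and stop on an object; "grip_force" is the grip in N (left out, the last holds). Time passes only in rows, so rows that repeat a pose let the fingers close. It gives the time, the measured TCP pose, the force, the opening and the grip force at its end, in the units of the state.
- get_obs(): the state, without advancing time (a new reading comes with each control period).
- eyes.read_camera(name): name is "scene" or "side" or "wrist"; returns a dict with "frame" (384x512x3 uint8, red, green, blue), "depth" (384x512 float32, m along the optical axis (not along the pixel's ray), 0 where there is no reading), "fx", "fy", "cx", "cy" (pixels), "distortion" ([k1, k2, p1, p2, k3] as OpenCV has them; the pictures are not rectified), "origin" and "rotation" of the camera in the world; the wrist camera has in their place "mount" (4x4, takes a point from camera to tool coordinates, whose origin is the TCP and whose axes are the flange's). Camera axes: x right, y down, z forward; pixel columns grow to the right and rows downward; lengths in m; the calibration is good to about 2 mm. A picture is of the moment at which its call begins: read the wrist's pose just before it.
- env.sign_off(): hands the job in; it is judged then, once.
The state is a dict: "time_s": time; "qpos": joint angles; "joint_velocities": joint speeds; "effort": joint torques, N m; "tool_pos": TCP position; "tool_rot": TCP orientation; "force": force on the tool from outside, world axes, zero at the start; "wrist_torque": the same for the moment, N m; "grip_width": finger opening in m; "grasp_force": force on a finger pad.
Only numpy, scipy, OpenCV 4.12 (cv2) and the standard library are available. Lean on these libraries where they do the work, as an engineer would, in place of code of your own. Each camera call takes 0.05 s, during which the arm holds its last target. There are 200 camera calls.

### The job

Build up the rotary switch in the open blue housing: gently work the copper contact plate down over the splined hub until it is fully home with its tab on the red terminal's side, then seat the white separator plate flat on top of it with its tab the opposite way, on the black terminal's side. The hub's teeth stand at an unknown angle, so feel for it by turning the plate with light pressure; never force a plate or drop it on. Leave the screwdriver, the yellow tray and the red ring alone, and let go of everything when done.

Things in the scene. Friction and masses are not known exactly. Their poses are not given: they have to be found in the camera images.
- housing: Fixed blue open housing, 184 (its x) x 164 (its y) mm, walls 6 mm thick and 30 mm high, floor 6 mm above the table; origin under its centre, at table height. The red terminal stands at its +y wall, the black one at its -y wall, the hub in the centre. Four 26 mm high corner pillars stand at x = +-80, y = +-70 mm.
- red_terminal (a point): Top centre of the red terminal block (30 x 12 mm, 22 mm above the table, brass stud to 29 mm), 69 mm from the hub's axis along the housing's +y.
- black_terminal (a point): Top centre of the black terminal block, same size, 69 mm from the hub's axis along the housing's -y.
- hub: Splined hub in the housing's centre; origin on its axis at the top face of its steel flange (46 mm wide, 6 mm thick), 26 mm above the table: the first plate seats on this face. Axes as the housing's. The hub sinks on a spring by up to 6 mm: it starts to give at about 3 N, takes about 10 N at the bottom and springs back. Over 40 N of contact force between a plate and the hub harms it; sideways wedging counts too.
- teeth_top (a point): On the hub's axis at the top of its four spline teeth, 27 mm above the flange: a plus sign of teeth 9 mm wide, reaching 18 mm from the axis, round a 24 mm core. Axes as the housing's, but the teeth are turned from its x and y by an UNREPORTED angle between -0.5 and +0.5 rad, which stays fixed (2.5 N m to turn).
- nose_tip (a point): Tip of the hub's smooth tapered nose, 10 mm above the teeth tops; 27 mm wide at its foot, 16 mm at the tip. It guides a plate's hole. A plate standing on the teeth can be kept pressed down some millimetres on the spring while it is turned; the load falls away as its teeth find the gaps and the hub springs up.
- contact_mid (a point): Centre (half-way up) of the copper contact plate: eight-sided ring 54 mm across flats, 12 mm thick, 0.1-0.16 kg, flat on the table. Its x points along its one tab, z up; the 22 mm long flats at its +y and -y are the grasp. Its 39 mm hole has four inward teeth at 45 degrees to x and y, 13.6 mm wide, ends 15 mm from the centre.
- contact_tab (a point): Point on the copper plate's tab (18 mm wide, 6 mm thick, reaching 52 mm from the plate's centre), 45 mm from the centre along the plate's x, half-way up. The plate fits the hub at four angles: when its tab lies along one of the hub's teeth, with about 1.3 mm or +-0.08 rad of play.
- separator_mid (a point): Centre (half-way up) of the white separator plate: same hole, teeth, thickness (12 mm), mass and axes as the copper plate, but 60 mm across flats; the 25 mm long flats at its +y and -y are the grasp.
- separator_tab (a point): Point on the white plate's tab (same size as the copper one's), 45 mm from the plate's centre along its x, half-way up. Same fit on the hub.
- screwdriver_grip (a point): Bystander: the grip of a screwdriver about 200 mm long lying on the table.
- parts_tray: Bystander: yellow two-compartment parts tray 120 x 90 x 35 mm, origin under its centre.
- tape: Bystander: red ring 64 mm wide, 18 mm high, lying on the table, origin under its centre.

How it is judged:
By the outcome, as a careful person would: the job done as asked, in the order asked, and still so for the second after the job is handed in, with the robot touching nothing.
It also fails if it takes over 72 s, if anything falls off the work surface, if the arm or the gripper's body presses on something with over 40 N, if the wrist force passes 120 N, or if a joint passes its speed limit or range.

## Working session

There is one attempt and no reset: what is moved stays moved. The work goes in short steps, Python scripts to look and compute and a tool call to move; the robot and the scene stay as the last step left them, time stands still between calls to the robot, and variables do not carry over. Pictures are saved under pics/ and viewed, at most 10 in all, crops included, and the job is handed in when it is done.

Besides the shell and the picture viewer there is one more tool, called after ">>>" by a JSON object that holds its "api" and its "payload". servo_tool: Moves the arm, as the interface text tells. Shifts and turns lie within -1 to 1; 1 stands for 300 mm of shift or pi rad of turn. Its arguments: {"type":"object","properties":{"series":{"type":"array"},"grip_force":{"type":"number"}},"required":["series"]}

```bash
ls; mkdir -p pics; cat > h.py <<'E'
import numpy as np, cv2
from cell import get_obs, eyes, env
from scipy.spatial.transform import Rotation as R
def cam(n):
    o=get_obs(); c=eyes.read_camera(n)
    K=np.array([[c['fx'],0,c['cx']],[0,c['fy'],c['cy']],[0,0,1]]);c['K']=K
    if n=='wrist':
        T=np.eye(4);T[:3,:3]=R.from_euler('xyz',o['tool_rot'],degrees=True).as_matrix();T[:3,3]=o['tool_pos']
        T=T@np.array(c['mount']);c['origin']=T[:3,3];c['rotation']=T[:3,:3]
    c['origin']=np.array(c['origin']);c['rotation']=np.array(c['rotation'])
    return c
def rays(c,px):
    u=cv2.undistortPoints(np.array(px,float).reshape(-1,1,2),c['K'],np.array(c['distortion'])).reshape(-1,2)
    return np.c_[u,np.ones(len(u))]@c['rotation'].T
def onplane(c,px,z):
    d=rays(c,px);o=c['origin'];return o+d*((z-o[2])/d[:,2])[:,None]
def cloud(c):
    h,w=c['depth'].shape;v,u=np.mgrid[:h,:w]
    d=rays(c,np.c_[u.ravel(),v.ravel()]);return (c['origin']+d*c['depth'].ravel()[:,None]).reshape(h,w,3)
def save(c,n): cv2.imwrite('pics/'+n,cv2.cvtColor(c['frame'],cv2.COLOR_RGB2BGR))
E
python3 - <<'E'
from h import *
print(get_obs())
a=[cam(n) for n in('scene','wrist')]
f=np.vstack([np.hstack([c['frame'] for c in a])]);
f=cv2.resize(f,(800,300));cv2.imwrite('pics/a.png',f[:,:,::-1])
for c in a: print(c['origin'],c['rotation'],c['K'],c['distortion'])
E
```

```text
pics
{'time_s': 0.0, 'qpos': array([ 0.80768582, 18.43992704, -4.01629337, 83.17440333,  1.29677952,
       78.54093133, -3.26061788]), 'joint_velocities': array([ 0.05067525,  0.11135254, -0.00408259,  0.01127204, -0.02731345,
       -0.05623263,  0.05098243]), 'effort': array([-2.58547143e-04, -4.91284704e+01, -4.03903294e-01, -3.12526345e+01,
       -6.40594075e-02,  4.37659642e-02,  1.61017233e-04]), 'tool_pos': array([ 6.49448599e-01, -5.18831274e-05,  2.21456169e-01]), 'tool_rot': array([-1.79890084e+02,  7.23390441e-03,  9.00025201e+01]), 'force': array([-0.19499119, -0.58641643,  1.21287028]), 'wrist_torque': array([-0.0395508 , -0.00609102,  0.0362902 ]), 'grasp_force': 0.0, 'grip_width': 0.08680851816701023}
[1.03650873 0.58527253 0.57588616] [-125.29426014   -0.43973012  142.61962395] [[399.3854799    0.         263.27267209]
 [  0.         399.3854799  197.69039428]
 [  0.           0.           1.        ]] [0.0174921 0.        0.        0.        0.       ]
[0.65054692 0.07349276 0.38315459] [[ 9.99998296e-01  1.82974427e-03 -2.45473575e-04]
 [ 1.69738046e-03 -9.63548998e-01 -2.67526535e-01]
 [-7.26030962e-04  2.67525662e-01 -9.63550462e-01]] [[296.46927277   0.         258.56228212]
 [  0.         296.46927277 191.65986811]
 [  0.           0.           1.        ]] [-0.04664714  0.          0.          0.          0.        ]
```

View pics/a.png

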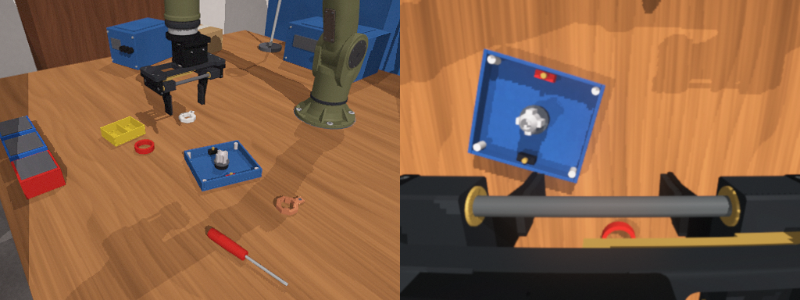

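The left scene view shows the housing at about (222,163), the copper plate at (289,204), the white plate at (187,117), the red ring, the tray and the screwdriver. The right wrist view shows the housing from above, with the hub at about (532,122).

```bash
cat >> h.py <<'E'
_cam=cam
def cam(n):
    c=_cam(n)
    if c['rotation'].shape==(3,): c['rotation']=R.from_euler('xyz',c['rotation'],degrees=True).as_matrix()
    return c
E
python3 - <<'E'
from h import *
s=cam('scene');d=cam('side');w=cam('wrist')
P=cloud(s);Q=cloud(w)
def at(c,P,u,v): return P[int(v),int(u)].round(4)
k=1.28
for n,(u,v) in dict(copper=(289,204),white=(187,117),ring=(145,146),tray=(123,130),sd=(228,243),hub=(222,157)).items(): print(n,at(s,P,u*k,v*k))
print('wrist hub',at(w,Q,(532-400)*k,122*k),'red',at(w,Q,143*k,75*k),'black',at(w,Q,126*k,159*k))
def crop(c,u,v,r,z): return cv2.resize(c['frame'][max(0,v-r):v+r,max(0,u-r):u+r],(z,z),interpolation=cv2.INTER_CUBIC)
a=np.hstack([crop(s,370,261,36,260),crop(s,239,150,36,260),crop(w,169,156,36,260)])
b=cv2.resize(d['frame'],(400,300));b=np.hstack([b,np.zeros((300,380,3),np.uint8)])
cv2.imwrite('pics/b.png',np.vstack([a,b])[:,:,::-1]);print(d['origin'],d['rotation'][:,2])
E
```

```text
copper [0.5035 0.2495 0.0016]
white [ 4.439e-01 -3.035e-01  3.000e-04]
ring [ 6.702e-01 -2.211e-01  5.000e-04]
tray [ 0.6958 -0.3266  0.0192]
sd [0.7254 0.2629 0.0246]
hub [1.0365 0.5853 0.5759]
wrist hub [0.5516 0.0246 0.0618] red [0.5641 0.0888 0.0296] black [ 0.5271 -0.0406  0.0269]
[0.09048525 0.84757073 0.92221105] [ 0.38213364 -0.66254831 -0.64420775]
```

View pics/b.png

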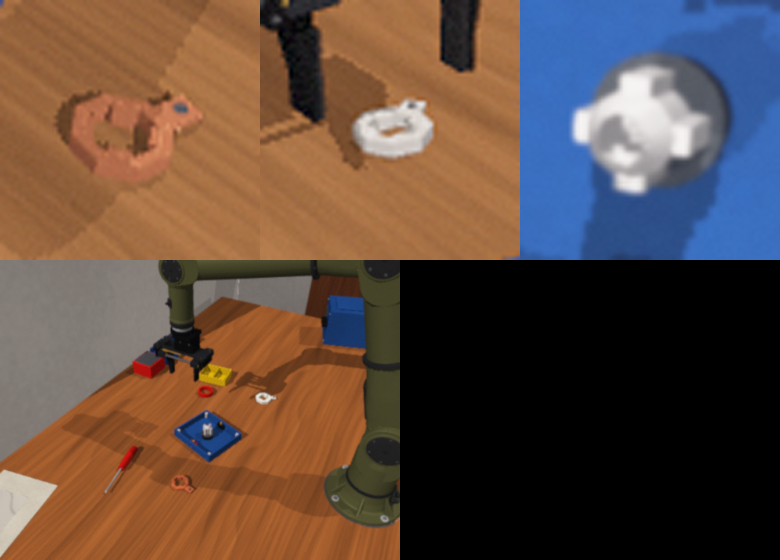

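The zoomed crops show the copper plate (left), the white plate (middle) and the hub with its four white teeth (right), which are only slightly turned. I'll put the wrist camera straight above the hub.

>>> {"api": "servo_tool", "payload": {"series": [[[-0.12,-0.333,0,0,0,0,1],[-0.12,-0.333,0,0,0,0,1],[-0.12,-0.333,0,0,0,0,1],[-0.12,-0.333,0,0,0,0,1],[-0.12,-0.333,0,0,0,0,1]]]}}

```text
time_s: 0.67
tool_pos: [0.5497, -0.0366, 0.2231]
tool_rot: [179.9, 0.0, 89.9]
force: [0.6, 0.7, 0.0]
grip_width: 0.0869
grasp_force: 0.0
```

```bash
python3 - <<'E'
from h import *
print(get_obs()['tool_pos'])
w=cam('wrist');np.savez('w1.npz',f=w['frame'],K=w['K'],dist=w['distortion'],o=w['origin'],r=w['rotation'],d=w['depth'])
c=w;hsv=cv2.cvtColor(c['frame'],cv2.COLOR_RGB2HSV)
p,_=cv2.projectPoints(((np.array([0.551,0.025,0.053])-c['origin'])@c['rotation']).reshape(1,3),np.zeros(3),np.zeros(3),c['K'],np.array(c['distortion']));print(p)
u,v=p.ravel().astype(int)
A=c['frame'][:, :]
z=cv2.resize(A[max(0,v-45):v+45,u-45:u+45],(540,540),interpolation=cv2.INTER_CUBIC)
cv2.imwrite('pics/c.png',z[:,:,::-1])
red=(((hsv[...,0]<6)|(hsv[...,0]>172))&(hsv[...,1]>180)&(hsv[...,2]>90)).astype(np.uint8)
n,l,st,ce=cv2.connectedComponentsWithStats(red)
for i in range(1,n):
    if st[i,4]>30: print('red',st[i],onplane(c,[ce[i]],0.022).round(4))
bl=((hsv[...,0]>100)&(hsv[...,0]<125)&(hsv[...,1]>120)).astype(np.uint8)
bl=cv2.morphologyEx(bl,cv2.MORPH_CLOSE,np.ones((5,5)))
cs,_=cv2.findContours(bl,cv2.RETR_EXTERNAL,cv2.CHAIN_APPROX_NONE);cs=max(cs,key=cv2.contourArea)
X=onplane(c,cs.reshape(-1,2),0.03)[:,:2]
print('housing rect',cv2.minAreaRect((X*1000).astype(np.float32)))
# teeth tops from white pixels near the hub at z=.053
g=(hsv[...,1]<40)&(hsv[...,2]>150)
P=cloud(c);m=g&(abs(P[...,2]-0.053)<0.004)&(np.hypot(P[...,0]-.551,P[...,1]-.025)<.03)
Y=onplane(c,np.argwhere(m)[:,::-1],0.053)[:,:2];print('teeth n',len(Y),Y.mean(0),cv2.minEnclosingCircle((Y*1000).astype(np.float32)))
ctr=np.array(cv2.minEnclosingCircle((Y*1000).astype(np.float32))[0])/1000
e=Y-ctr;r=np.hypot(*e.T);t=np.arctan2(e[:,1],e[:,0]);k=r>.0135
print('teeth angle',np.degrees(np.angle(np.mean(np.exp(4j*t[k])))/4),k.sum(), abs(np.mean(np.exp(4j*t[k]))))
E
```

```text
[ 0.54972392 -0.03661155  0.22314767]
[[[258.32562107 120.891309  ]]]
red [257  56  25  17 204] [[0.5632 0.0876 0.022 ]]
red [326 278  30  26 339] [[ 0.6659 -0.2138  0.022 ]]
housing rect ((543.8809814453125, 22.760154724121094), (161.8844451904297, 181.15606689453125), 73.43330383300781)
teeth n 418 [0.54354548 0.0234136 ] ((543.5661010742188, 22.77432632446289), 18.170719146728516)
teeth angle -8.48755786966505 154 0.7445761446304326
```

View pics/c.png

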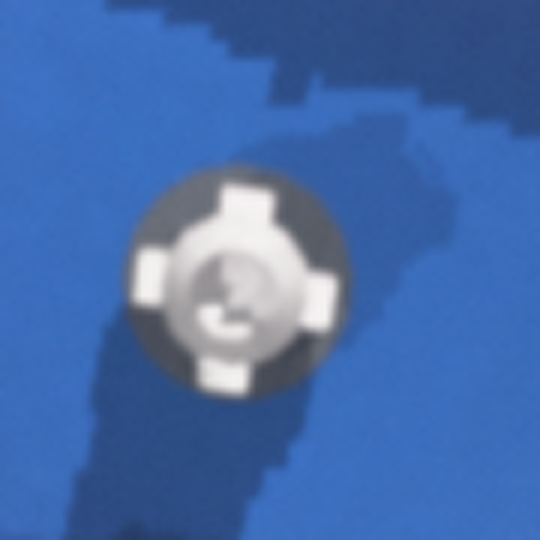

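The crop shows the hub's teeth at about -8° in world. The hub centre is (0.5437, 0.0228), which agrees with the housing rectangle, and red lies at 73° in world. So the copper tab goes to about 81.5° and the white tab to about -98.5°. Next I'll look at the copper plate from close by.

>>> {"api": "servo_tool", "payload": {"series": [[[0.79,-0.16,0,0,0,0,1],[0.79,-0.16,0,0,0,0,1],[0.79,-0.16,0,0,0,0,1],[0.79,-0.16,0,0,0,0,1],[0.79,-0.16,0,0,0,0,1],[0.79,-0.16,0,0,0,0,1],[0.79,-0.16,0,0,0,0,1],[0.79,-0.16,0,0,0,0,1]]]}}

```text
time_s: 1.38
tool_pos: [0.5018, 0.2051, 0.2224]
tool_rot: [-180.0, -0.1, 90.4]
force: [1.1, -1.0, 0.8]
grip_width: 0.0871
grasp_force: 0.0
```

```bash
cat >> h.py <<'E'
def plate(c,m,zt):
    """plate centre and tab angle from mask m, seen on plane zt (top)"""
    m=cv2.morphologyEx(m.astype(np.uint8),cv2.MORPH_OPEN,np.ones((2,2)))
    cs,_=cv2.findContours(m,cv2.RETR_EXTERNAL,cv2.CHAIN_APPROX_NONE);q=max(cs,key=cv2.contourArea)
    M=np.zeros_like(m);cv2.drawContours(M,[q],-1,1,-1)
    X=onplane(c,np.argwhere(M)[:,::-1],zt)[:,:2]
    # body = filled mask opened by a disc bigger than the tab
    rpx=int(.011*c['fx' if 'fx' in c else 'K']/abs(c['origin'][2]-zt)) 
    B=cv2.morphologyEx(M,cv2.MORPH_OPEN,cv2.getStructuringElement(cv2.MORPH_ELLIPSE,(2*rpx+1,)*2))
    bc,_=cv2.findContours(B,cv2.RETR_EXTERNAL,cv2.CHAIN_APPROX_NONE);bc=max(bc,key=cv2.contourArea)
    Y=onplane(c,bc.reshape(-1,2),zt)[:,:2];ctr,r=cv2.minEnclosingCircle((Y*1000).astype(np.float32));ctr=np.array(ctr)/1000
    cm=onplane(c,np.argwhere(B)[:,::-1],zt)[:,:2].mean(0)
    d=X-cm;far=X[np.hypot(*d.T)>.036]
    t=far.mean(0)-cm
    return cm.round(4),ctr.round(4),round(r,1),np.degrees(np.arctan2(t[1],t[0])).round(2),np.hypot(*d.T).max().round(4),B,M
E
python3 - <<'E'
from h import *
w=cam('wrist');print(get_obs()['tool_pos'])
hsv=cv2.cvtColor(w['frame'],cv2.COLOR_RGB2HSV);P=cloud(w)
m=(P[...,2]>.004)&(P[...,2]<.03)&(abs(P[...,0]-.5)<.08)&(abs(P[...,1]-.25)<.08)
r=plate(w,m,.011);print(r[:5],m.sum())
print(np.percentile(P[...,2][m],[10,50,90]))
z=w['frame'].copy();cs,_=cv2.findContours(r[6],cv2.RETR_EXTERNAL,cv2.CHAIN_APPROX_NONE);cv2.drawContours(z,cs,-1,(0,255,0),1)
save(dict(frame=z),'d.png')
E
```

```text
[0.50251354 0.20247198 0.2223154 ]
(array([0.516 , 0.2531]), array([0.5145, 0.2536]), 30.3, np.float64(170.7), np.float64(0.0512)) 1268
[0.00811466 0.01117706 0.01236425]
```

View pics/d.png

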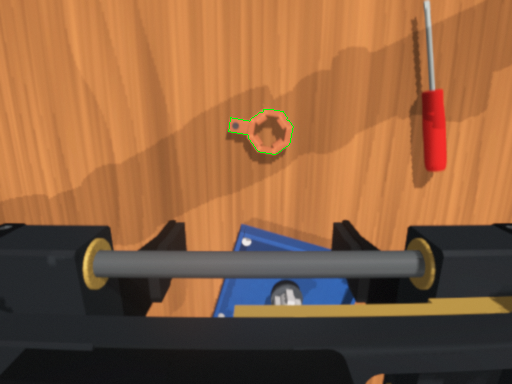

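The copper plate centre is (0.516, 0.253) and its tab points at 170.7°, at pixel (238,126). I'll turn the tool to yaw 170.7° and go down over it.

>>> {"api": "servo_tool", "payload": {"series": [[[0.173,0.046,0.45,0,0,-0.448,1],[0.173,0.046,0.45,0,0,-0.448,1],[0.173,0.046,0.45,0,0,-0.448,1],[0.173,0.046,0.45,0,0,-0.448,1],[0.173,0.046,0.45,0,0,-0.448,1],[0.173,0.046,0.45,0,0,-0.448,1],[0.173,0.046,0.45,0,0,-0.448,1],[0.173,0.046,0.45,0,0,-0.448,1],[0.173,0.046,0.45,0,0,-0.448,1],[0.173,0.046,0.45,0,0,-0.448,1],[0.173,0.046,0.45,0,0,-0.448,1],[0.173,0.046,0.45,0,0,-0.448,1]]]}}

```text
time_s: 2.43
tool_pos: [0.5173, 0.2511, 0.0872]
tool_rot: [-180.0, 0.0, 170.8]
force: [-0.0, 0.1, -0.1]
grip_width: 0.0871
grasp_force: 0.0
```

>>> {"api": "servo_tool", "payload": {"series": [[[0,0,0,0,0,0,1],[0,0,0,0,0,0,1]]]}}

```text
time_s: 2.6
tool_pos: [0.5169, 0.2516, 0.0873]
tool_rot: [-180.0, 0.0, 170.4]
force: [-0.4, 0.5, 0.1]
grip_width: 0.0871
grasp_force: 0.0
```

```bash
python3 - <<'E'
from h import *
o=get_obs();print(o['tool_pos'],o['tool_rot'],o['force'])
z=[cam('wrist')['frame'],cam('scene')['frame']]
cv2.imwrite('pics/e.png',cv2.resize(np.hstack([z[0],z[1]]),(800,300))[:,:,::-1])
E
```

```text
[0.51690649 0.25157573 0.08731265] [-1.79983776e+02  2.26524179e-03  1.70427264e+02] [-0.40311824  0.52891667  0.08660928]
```

View pics/e.png

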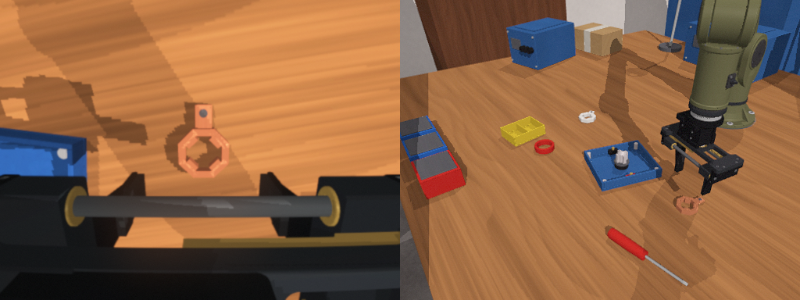

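The wrist view shows the copper plate at (203,152) between the finger lines, with its tab pointing straight up. I'll refine the pose from here.

```bash
python3 - <<'E'
from h import *
o=get_obs();w=cam('wrist');P=cloud(w)
m=(P[...,2]>.004)&(P[...,2]<.03)&(np.hypot(P[...,0]-.516,P[...,1]-.253)<.065)
r=plate(w,m,.012);print(r[:5])
d=np.r_[r[0],.006]-o['tool_pos'];print(R.from_euler('xyz',o['tool_rot'],degrees=True).inv().apply(d)*1000)
E
```

```text
(array([0.5141, 0.2548]), array([0.5137, 0.255 ]), 30.4, np.float64(170.54), np.float64(0.0507))
[ 2.7891938   2.24131715 81.40222559]
```

>>> {"api": "servo_tool", "payload": {"series": [[[0.009,0.007,0.1,0,0,0,1],[0.009,0.007,0.2,0,0,0,1],[0.009,0.007,0.25,0,0,0,1],[0.009,0.007,0.277,0,0,0,1],[0.009,0.007,0.277,0,0,0,1],[0.009,0.007,0.277,0,0,0,0.62],[0.009,0.007,0.277,0,0,0,0.5],[0.009,0.007,0.277,0,0,0,0.5],[0.009,0.007,0.277,0,0,0,0.5],[0.009,0.007,0.277,0,0,0,0.5],[0.009,0.007,0.277,0,0,0,0.5]]], "grip_force": 30}}

```text
time_s: 3.67
tool_pos: [0.5139, 0.2553, 0.005]
tool_rot: [-180.0, 0.1, 170.6]
force: [-0.1, -0.5, 0.2]
grip_width: 0.0548
grasp_force: 0.5
```

>>> {"api": "servo_tool", "payload": {"series": [[[0,0,0,0,0,0,0.4],[0,0,0,0,0,0,0.4],[0,0,-0.1,0,0,0,0.4],[0,0,-0.2,0,0,0,0.4],[0,0,-0.35,0,0,0,0.4],[0,0,-0.45,0,0,0,0.4],[0,0,-0.45,0,0,0,0.4]]]}}

```text
time_s: 4.25
tool_pos: [0.5175, 0.258, 0.147]
tool_rot: [179.6, 0.6, 170.6]
force: [0.6, 1.1, -0.9]
grip_width: 0.0533
grasp_force: 30.0
```

```bash
python3 - <<'E'
from h import *
o=get_obs();print(o['tool_pos'],o['tool_rot'],o['force'],o['grip_width'],o['grasp_force'])
w=cam('wrist');save(w,'f.png');h,s,v=cv2.split(cv2.cvtColor(w['frame'],cv2.COLOR_RGB2HSV));
print(o['force'],o['wrist_torque'])
E
```

```text
[0.51749368 0.25798164 0.14699013] [179.6030497    0.60557562 170.64917342] [ 0.55338513  1.12045377 -0.87985665] 0.05327998350323583 29.99972105026245
[ 0.55338513  1.12045377 -0.87985665] [ 0.17152807 -0.1915222  -0.04791053]
```

View pics/f.png

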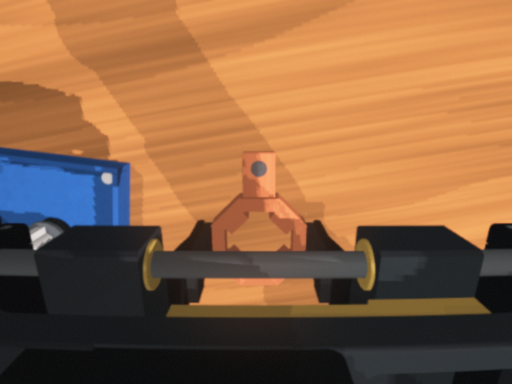

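The picture shows the copper plate held level between the pads, tab upward, with the tab's dot at (258,169). From that dot I'll work out where the plate sits in the tool.

```bash
python3 - <<'E'
from h import *
o=get_obs();w=cam('wrist')
K=w['K'];M=np.array(w['mount'])
f=w['frame'].astype(int)
m=(f.sum(2)<300)&(abs(f[...,0]-f[...,2])<45);m[:150]=0;m[188:]=0;m[:,:243]=0;m[:,275:]=0
c=np.argwhere(m).mean(0)[::-1];print(c,m.sum())
hsv=cv2.cvtColor(w['frame'],cv2.COLOR_RGB2HSV)
u=cv2.undistortPoints(np.array([[c,[258,152],[243,170],[275,170]]]).reshape(-1,1,2).astype(float),K,np.array(w['distortion'])).reshape(-1,2)
d=np.c_[u,np.ones(len(u))]@M[:3,:3].T;og=M[:3,3]
zt=-.004 # tool z of tab top
print(((og+d*((zt-og[2])/d[:,2])[:,None])*1000).round(1))
print(w['depth'][160,258], w['depth'][165,265])
E
```

```text
[255.42222222 167.85555556] 90
[[41.7 -1.  -4. ]
 [50.3  0.3 -4. ]
 [40.6 -7.8 -4. ]
 [40.6  9.6 -4. ]]
0.16010053 0.15986851
```

>>> {"api": "servo_tool", "payload": {"series": [[[-0.224,-0.743,0,0,0,0.495,0.4],[-0.224,-0.743,0,0,0,0.495,0.4],[-0.224,-0.743,0,0,0,0.495,0.4],[-0.224,-0.743,0,0,0,0.495,0.4],[-0.224,-0.743,0,0,0,0.495,0.4],[-0.224,-0.743,0,0,0,0.495,0.4],[-0.224,-0.743,0,0,0,0.495,0.4],[-0.224,-0.743,0,0,0,0.495,0.4],[-0.224,-0.743,0,0,0,0.495,0.4],[-0.224,-0.743,0,0,0,0.495,0.4],[-0.224,-0.743,0,0,0,0.495,0.4],[-0.224,-0.743,0,0,0,0.495,0.4]]]}}

```text
time_s: 5.35
tool_pos: [0.5419, 0.0243, 0.1367]
tool_rot: [-179.7, 0.0, 84.3]
force: [0.3, 0.4, -1.0]
grip_width: 0.0537
grasp_force: 30.0
```

>>> {"api": "servo_tool", "payload": {"series": [[[0,0,0,0,0,0,0.4],[0,0,0,0,0,0,0.4],[0,0,0,0,0,0,0.4],[0,0,0,0,0,0,0.4],[0,0,0,0,0,0,0.4],[0,0,0,0,0,0,0.4]]]}}

```text
time_s: 5.85
tool_pos: [0.5436, 0.0245, 0.1394]
tool_rot: [-180.0, 0.0, 84.7]
force: [0.0, -0.1, -2.0]
grip_width: 0.0533
grasp_force: 30.0
```

```bash
python3 - <<'E'
from h import *
o=get_obs();print(o['tool_pos'],o['tool_rot'],o['force'],o['wrist_torque'])
z=np.hstack([cam('wrist')['frame'][60:330,100:420],cv2.resize(cam('scene')['frame'][150:285,230:390],(320,270))])
cv2.imwrite('pics/g.png',z[:,:,::-1])
E
```

```text
[0.543614   0.02449885 0.1393603 ] [-1.79997505e+02  2.85036368e-03  8.47490968e+01] [ 0.01081604 -0.09544862 -1.95225899] [-0.03339014  0.00808529  0.01129254]
```

View pics/g.png

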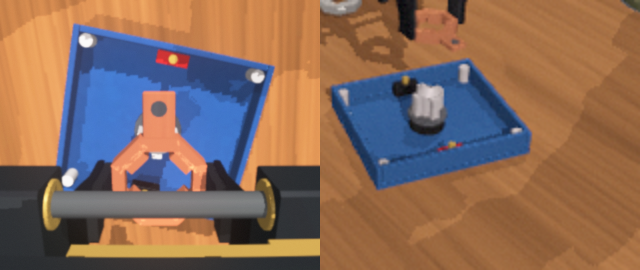

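The held copper plate is over the hub with its tab toward the red terminal, at crop pixel (172,60). The yaw still needs 3°. I'll go down to just above the nose.

>>> {"api": "servo_tool", "payload": {"series": [[[0,0,0.07,0,0,0.018,0.4],[0,0,0.14,0,0,0.018,0.4],[0,0,0.19,0,0,0.018,0.4],[0,0,0.215,0,0,0.018,0.4],[0,0,0.215,0,0,0.018,0.4],[0,0,0.215,0,0,0.018,0.4],[0,0,0.215,0,0,0.018,0.4]]]}}

```text
time_s: 6.53
tool_pos: [0.5446, 0.0246, 0.0762]
tool_rot: [179.9, -0.0, 81.5]
force: [-0.1, 0.3, -1.7]
grip_width: 0.0535
grasp_force: 30.0
```

>>> {"api": "servo_tool", "payload": {"series": [[[0,0,0.01,0,0,0,0.4],[0,0,0.017,0,0,0,0.4],[0,0,0.025,0,0,0,0.4],[0,0,0.033,0,0,0,0.4],[0,0,0.033,0,0,0,0.4],[0,0,0.033,0,0,0,0.4]]]}}

```text
time_s: 7.03
tool_pos: [0.5435, 0.0245, 0.0649]
tool_rot: [-180.0, 0.0, 81.5]
force: [0.4, 0.2, -1.5]
grip_width: 0.0537
grasp_force: 30.0
```

>>> {"api": "servo_tool", "payload": {"series": [[[0,0,0.007,0,0,0,0.4],[0,0,0.013,0,0,0,0.4],[0,0,0.013,0,0,0,0.4],[0,0,0.013,0,0,0,0.4]]]}}

```text
time_s: 7.37
tool_pos: [0.5435, 0.0245, 0.061]
tool_rot: [-180.0, 0.0, 81.5]
force: [-0.0, -0.5, -0.8]
grip_width: 0.0536
grasp_force: 30.0
```

>>> {"api": "servo_tool", "payload": {"series": [[[0,0,0.005,0,0,0,0.4],[0,0,0.01,0,0,0,0.4],[0,0,0.01,0,0,0,0.4],[0,0,0.01,0,0,0,0.4]]]}}

```text
time_s: 7.7
tool_pos: [0.5433, 0.0242, 0.0579]
tool_rot: [-180.0, 0.0, 81.5]
force: [-0.8, -1.0, -0.4]
grip_width: 0.0535
grasp_force: 30.0
```

>>> {"api": "servo_tool", "payload": {"series": [[[-0.002,-0.001,0,0,0,0,0.4],[-0.002,-0.001,0.004,0,0,0,0.4],[-0.002,-0.001,0.008,0,0,0,0.4],[-0.002,-0.001,0.008,0,0,0,0.4]]]}}

```text
time_s: 8.03
tool_pos: [0.5432, 0.024, 0.0556]
tool_rot: [-180.0, -0.0, 81.5]
force: [-1.0, -0.5, -1.0]
grip_width: 0.0535
grasp_force: 30.0
```

>>> {"api": "servo_tool", "payload": {"series": [[[0,0,0.004,0,0,0,0.4],[0,0,0.008,0,0,0,0.4],[0,0,0.008,0,0,0,0.4],[0,0,0.008,0,0,0,0.4]]]}}

```text
time_s: 8.37
tool_pos: [0.5432, 0.0241, 0.0532]
tool_rot: [-180.0, -0.0, 81.5]
force: [0.5, -0.3, -0.8]
grip_width: 0.0535
grasp_force: 30.0
```

The plate bottom is 5 mm below the teeth tops with almost no load, so it has found the gaps. I'll continue down gently.

>>> {"api": "servo_tool", "payload": {"series": [[[0,0,0.007,0,0,0,0.4],[0,0,0.014,0,0,0,0.4],[0,0,0.02,0,0,0,0.4],[0,0,0.02,0,0,0,0.4]]]}}

```text
time_s: 8.7
tool_pos: [0.5431, 0.0241, 0.0468]
tool_rot: [-180.0, -0.0, 81.5]
force: [0.2, -1.0, -0.6]
grip_width: 0.0532
grasp_force: 30.0
```

>>> {"api": "servo_tool", "payload": {"series": [[[0,0,0.007,0,0,0,0.4],[0,0,0.014,0,0,0,0.4],[0,0,0.02,0,0,0,0.4],[0,0,0.02,0,0,0,0.4]]]}}

```text
time_s: 9.03
tool_pos: [0.543, 0.024, 0.0409]
tool_rot: [-180.0, 0.0, 81.5]
force: [-0.4, 0.8, -1.0]
grip_width: 0.0535
grasp_force: 30.0
```

Free so far. Two more steps to the flange, which should come at TCP z of about 0.031.

>>> {"api": "servo_tool", "payload": {"series": [[[0,0,0.007,0,0,0,0.4],[0,0,0.014,0,0,0,0.4],[0,0,0.02,0,0,0,0.4],[0,0,0.02,0,0,0,0.4]]]}}

```text
time_s: 9.37
tool_pos: [0.543, 0.0239, 0.0349]
tool_rot: [-180.0, 0.0, 81.5]
force: [0.1, -0.5, -1.3]
grip_width: 0.0535
grasp_force: 30.0
```

>>> {"api": "servo_tool", "payload": {"series": [[[0,0,0.004,0,0,0,0.4],[0,0,0.008,0,0,0,0.4],[0,0,0.012,0,0,0,0.4],[0,0,0.012,0,0,0,0.4]]]}}

```text
time_s: 9.7
tool_pos: [0.5431, 0.0239, 0.0315]
tool_rot: [-180.0, 0.0, 81.5]
force: [0.2, 0.3, -0.7]
grip_width: 0.0535
grasp_force: 30.0
```

>>> {"api": "servo_tool", "payload": {"series": [[[0,0,0.003,0,0,0,0.4],[0,0,0.005,0,0,0,0.4],[0,0,0.005,0,0,0,0.4],[0,0,0.005,0,0,0,0.4]]]}}

```text
time_s: 10.03
tool_pos: [0.5434, 0.024, 0.0307]
tool_rot: [180.0, 0.0, 81.5]
force: [-1.4, 0.3, 2.3]
grip_width: 0.0536
grasp_force: 30.0
```

>>> {"api": "servo_tool", "payload": {"series": [[[0,0,0.002,0,0,0,0.4],[0,0,0.002,0,0,0,0.4],[0,0,0.002,0,0,0,0.4]]]}}

```text
time_s: 10.28
tool_pos: [0.5434, 0.024, 0.0299]
tool_rot: [180.0, 0.0, 81.5]
force: [-1.7, -0.3, 3.4]
grip_width: 0.0538
grasp_force: 30.0
```

The flange is felt at about 4 N and at the expected height, so the copper plate is home. I'll release it, rise and check.

>>> {"api": "servo_tool", "payload": {"series": [[[0,0,-0.001,0,0,0,0.6],[0,0,-0.001,0,0,0,0.7],[0,0,-0.001,0,0,0,0.85],[0,0,-0.001,0,0,0,0.85],[0,0,-0.001,0,0,0,0.85],[0,0,-0.05,0,0,0,0.85],[0,0,-0.15,0,0,0,0.9],[-0.1,0,-0.28,0,0,0,1],[-0.2,0,-0.4,0,0,0,1],[-0.2,0,-0.53,0,0,0,1],[-0.2,0,-0.6,0,0,0,1],[-0.2,0,-0.6,0,0,0,1]]]}}

```text
time_s: 11.28
tool_pos: [0.5382, -0.0367, 0.217]
tool_rot: [179.3, -0.1, 81.3]
force: [1.0, 0.5, 0.5]
grip_width: 0.0868
grasp_force: 0.0
```

```bash
python3 - <<'E'
from h import *
o=get_obs();print(o['tool_pos'],o['tool_rot'],o['force'],o['grip_width'])
w=cam('wrist');P=cloud(w)
m=(P[...,2]>.032)&(P[...,2]<.044)&(np.hypot(P[...,0]-.5437,P[...,1]-.0228)<.055)
r=plate(w,m,.038);print(r[:5])
hsv=cv2.cvtColor(w['frame'],cv2.COLOR_RGB2HSV)
cu=(hsv[...,0]<15)&(hsv[...,1]>80)&(np.hypot(P[...,0]-.5437,P[...,1]-.0228)<.032)
Z=P[cu];print('cu z',np.percentile(Z[:,2],[10,50,90]),len(Z))
A=np.c_[Z[:,:2]-Z[:,:2].mean(0),np.ones(len(Z))];k=abs(Z[:,2]-np.median(Z[:,2]))<.004;print('tilt',np.linalg.lstsq(A[k],Z[k,2],rcond=None)[0])
# white plate from scene
s=cam('scene');S=cloud(s);ms=(S[...,2]>.004)&(S[...,2]<.03)&(np.hypot(S[...,0]-.45,S[...,1]+.30)<.09)
rs=plate(s,ms,.012);print('white',rs[:5])
h=w['frame'];v,u=[int(x) for x in np.argwhere(m).mean(0)]
cv2.imwrite('pics/i.png',cv2.resize(h[max(0,v-70):v+70,u-90:u+90],(720,560))[:,:,::-1])
E
```

```text
[ 0.53816786 -0.03671939  0.21698715] [ 1.79287909e+02 -5.48799365e-02  8.13272537e+01] [0.96343327 0.52166236 0.54782275] 0.08682227273474924
(array([0.5453, 0.0236]), array([0.5457, 0.0243]), 29.1, np.float64(81.62), np.float64(0.0503))
cu z [0.0360677  0.03783318 0.37873197] 1721
tilt [-0.00023084 -0.00960352  0.03732987]Traceback (most recent call last):
  File "<stdin>", line 12, in <module>
  File "h.py", line 35, in plate
    bc,_=cv2.findContours(B,cv2.RETR_EXTERNAL,cv2.CHAIN_APPROX_NONE);bc=max(bc,key=cv2.contourArea)
                                                                        ~~~^^^^^^^^^^^^^^^^^^^^^^^^
ValueError: max() iterable argument is empty
```

Copper is home: its top is at 0.0378 m (0.038 expected), it lies flat, and its tab points at 81.6°. On to the white plate.

>>> {"api": "servo_tool", "payload": {"series": [[[-0.95,-0.14,0,0,0,0,1],[-0.95,-0.14,0,0,0,0,1],[-0.95,-0.14,0,0,0,0,1],[-0.95,-0.14,0,0,0,0,1],[-0.95,-0.14,0,0,0,0,1],[-0.95,-0.14,0,0,0,0,1],[-0.95,-0.14,0,0,0,0,1],[-0.95,-0.14,0,0,0,0,1],[-0.95,-0.14,0,0,0,0,1],[-0.95,-0.14,0,0,0,0,1]]]}}

```text
time_s: 12.22
tool_pos: [0.4502, -0.3096, 0.2078]
tool_rot: [-179.8, -0.1, 81.5]
force: [0.8, 0.8, -0.9]
grip_width: 0.0867
grasp_force: 0.0
```

```bash
python3 - <<'E'
from h import *
o=get_obs();print(o['tool_pos'],o['tool_rot'],o['force'],o['grip_width'])
w=cam('wrist');P=cloud(w)
m=(P[...,2]>.004)&(P[...,2]<.03)&(np.hypot(P[...,0]-.455,P[...,1]+.30)<.09)
print(m.sum());r=plate(w,m,.012);print(r[:5])
z=w['frame'].copy();cs,_=cv2.findContours(r[6],cv2.RETR_EXTERNAL,cv2.CHAIN_APPROX_NONE);cv2.drawContours(z,cs,-1,(0,255,0),1)
save(dict(frame=z),'j.png')
E
```

```text
[ 0.45021248 -0.3095603   0.20778806] [-1.79846552e+02 -1.12387262e-01  8.14913111e+01] [ 0.83782829  0.75608773 -0.85390998] 0.08673761030353702
1628
(array([ 0.4543, -0.2891]), array([ 0.4528, -0.2897]), 33.1, np.float64(-146.23), np.float64(0.0513))
```

View pics/j.png

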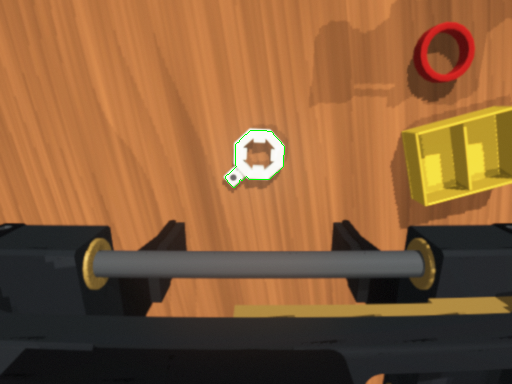

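The white plate's outline is at (259,155) with its tab at lower left, (233,178): centre (0.4543, -0.2891), tab at -146°. I'll grasp at yaw 33.8°, with the tab along tool -x.

>>> {"api": "servo_tool", "payload": {"series": [[[0.074,0.002,0.1,0,0,0.265,1],[0.074,0.002,0.2,0,0,0.265,1],[0.074,0.002,0.3,0,0,0.265,1],[0.074,0.002,0.4,0,0,0.265,1],[0.074,0.002,0.4,0,0,0.265,1],[0.074,0.002,0.4,0,0,0.265,1],[0.074,0.002,0.4,0,0,0.265,1],[0.074,0.002,0.4,0,0,0.265,1],[0.074,0.002,0.4,0,0,0.265,1],[0.074,0.002,0.4,0,0,0.265,1],[0.074,0.002,0.4,0,0,0.265,1]]]}}

```text
time_s: 13.18
tool_pos: [0.4547, -0.2885, 0.0897]
tool_rot: [180.0, -0.0, 33.9]
force: [-0.3, 0.0, 0.3]
grip_width: 0.0867
grasp_force: 0.0
```

```bash
python3 - <<'E'
from h import *
o=get_obs();print(o['tool_pos'],o['tool_rot'],o['force'])
w=cam('wrist');P=cloud(w)
m=(P[...,2]>.004)&(P[...,2]<.03)&(np.hypot(P[...,0]-.4543,P[...,1]+.2891)<.065)
v,u=np.argwhere(m).T;print(m.sum(),u.min(),u.max(),v.min(),v.max())
M=m.astype(np.uint8)
top=m&(P[...,2]>.0095)
X=onplane(w,np.argwhere(top)[:,::-1],.012)
T=R.from_euler('xyz',o['tool_rot'],degrees=True).inv().apply(X-o['tool_pos'])*1000
print('tool x',np.percentile(T[:,0],[.5,99.5]),'tool y',np.percentile(T[:,1],[.5,99.5]),T[:,2].mean())
# yaw of the far flat (+x edge)
far=T[T[:,0]>np.percentile(T[:,0],99.5)-3]
b=[(y0,far[(far[:,1]>y0)&(far[:,1]<y0+2)][:,0].max()) for y0 in np.arange(-10,10,2) if ((far[:,1]>y0)&(far[:,1]<y0+2)).any()]
print(np.round(b,1).tolist())
E
```

```text
[ 0.45468379 -0.28849083  0.0897342 ] [ 1.79995550e+02 -1.55016434e-02  3.39053830e+01] [-0.27361091  0.02198306  0.31912496]
3228 222 293 165 250
tool x [-30.56800559  29.57604887] tool y [-30.33315312  28.82077474] 77.73415936149182
[[-10.0, 29.6], [-8.0, 29.6], [-6.0, 29.6], [-4.0, 28.8], [-2.0, 29.6], [0.0, 29.6], [2.0, 29.6], [4.0, 29.6], [6.0, 29.6], [8.0, 29.6]]
```

The centring is within 1 mm and the edge is square to the tool. Down and grip.

>>> {"api": "servo_tool", "payload": {"series": [[[-0.001,-0.002,0.1,0,0,0,1],[-0.001,-0.002,0.2,0,0,0,1],[-0.001,-0.002,0.255,0,0,0,1],[-0.001,-0.002,0.282,0,0,0,1],[-0.001,-0.002,0.282,0,0,0,0.75],[-0.001,-0.002,0.282,0,0,0,0.65],[-0.001,-0.002,0.282,0,0,0,0.5],[-0.001,-0.002,0.282,0,0,0,0.5],[-0.001,-0.002,0.282,0,0,0,0.5],[-0.001,-0.002,0.282,0,0,0,0.5],[-0.001,-0.002,0.282,0,0,0,0.5],[-0.001,-0.002,0.282,0,0,0,0.5]]], "grip_force": 30}}

```text
time_s: 14.23
tool_pos: [0.4545, -0.2891, 0.0062]
tool_rot: [179.9, -0.1, 33.8]
force: [-0.6, 1.4, 6.0]
grip_width: 0.059
grasp_force: 30.0
```

>>> {"api": "servo_tool", "payload": {"series": [[[0,0,0,0,0,0,0.45],[0,0,-0.1,0,0,0,0.45],[0,0,-0.2,0,0,0,0.45],[0,0,-0.35,0,0,0,0.45],[0,0,-0.45,0,0,0,0.45],[0,0,-0.45,0,0,0,0.45],[0,0,-0.45,0,0,0,0.45],[0,0,-0.45,0,0,0,0.45]]]}}

```text
time_s: 14.9
tool_pos: [0.4531, -0.2884, 0.1392]
tool_rot: [-179.9, 0.0, 33.8]
force: [-0.5, 0.6, -2.1]
grip_width: 0.0597
grasp_force: 30.0
```

```bash
python3 - <<'E'
from h import *
o=get_obs();print(o['tool_pos'],o['tool_rot'],o['force'],o['grip_width'])
w=cam('wrist');P=cloud(w)
RT=R.from_euler('xyz',o['tool_rot'],degrees=True).inv()
T=RT.apply((P-o['tool_pos']).reshape(-1,3)).reshape(P.shape)*1000
hsv=cv2.cvtColor(w['frame'],cv2.COLOR_RGB2HSV)
g=(hsv[...,1]<50)&(hsv[...,2]>110)&(T[...,2]>-14)&(T[...,2]<8)&(abs(T[...,1])<32)&(T[...,0]>0)
print(g.sum(),'z',np.percentile(T[g][:,2],[5,50,95]))
X=onplane(w,np.argwhere(g)[:,::-1],o['tool_pos'][2]+.007);t=RT.apply(X-o['tool_pos'])*1000
print('x edge',np.percentile(t[:,0],99.5),t[:,0].max(),'y',t[:,1].min(),t[:,1].max())
f=t[t[:,0]>t[:,0].max()-2.5];print('edge y range',f[:,1].min(),f[:,1].max())
print([round(t[(abs(t[:,1]-y)<1)][:,0].max(),1) for y in range(-10,11,4)])
E
```

```text
[ 0.45311332 -0.28835689  0.13918955] [-1.79933030e+02  3.02557922e-02  3.37582362e+01] [-0.49332652  0.63993244 -2.11620676] 0.05969982534495753
3402 z [-6.12212357 -5.06184163  1.37725107]
x edge 32.704466943418595 32.7199844429153 y -29.722249444317985 30.214209129180066
edge y range -13.622398726107873 13.48307402088861
[np.float64(32.7), np.float64(32.7), np.float64(32.7), np.float64(32.7), np.float64(32.7), np.float64(32.7)]
```

White is gripped level (the visible side wall explains the 32.7 mm edge), with its centre about 0.6 mm back along tool x. Carrying it over the hub.

>>> {"api": "servo_tool", "payload": {"series": [[[0.826,-0.698,0,0,0,-0.265,0.45],[0.826,-0.698,0,0,0,-0.265,0.45],[0.826,-0.698,0,0,0,-0.265,0.45],[0.826,-0.698,0,0,0,-0.265,0.45],[0.826,-0.698,0,0,0,-0.265,0.45],[0.826,-0.698,0,0,0,-0.265,0.45],[0.826,-0.698,0,0,0,-0.265,0.45],[0.826,-0.698,0,0,0,-0.265,0.45],[0.826,-0.698,0,0,0,-0.265,0.45],[0.826,-0.698,0,0,0,-0.265,0.45],[0.826,-0.698,0,0,0,-0.265,0.45],[0.826,-0.698,0,0,0,-0.265,0.45]]]}}

```text
time_s: 15.95
tool_pos: [0.5425, 0.0211, 0.1388]
tool_rot: [-179.9, 0.1, 81.3]
force: [0.8, 0.6, -1.0]
grip_width: 0.0596
grasp_force: 30.0
```

>>> {"api": "servo_tool", "payload": {"series": [[[0,0,0,0,0,0,0.45],[0,0,0,0,0,0,0.45],[0,0,0,0,0,0,0.45]]]}}

```text
time_s: 16.2
tool_pos: [0.5433, 0.022, 0.14]
tool_rot: [180.0, 0.0, 81.4]
force: [-0.0, 0.4, -1.2]
grip_width: 0.0593
grasp_force: 30.0
```

>>> {"api": "servo_tool", "payload": {"series": [[[0.003,0,0.07,0,0,0,0.45],[0.003,0,0.14,0,0,0,0.45],[0.003,0,0.19,0,0,0,0.45],[0.003,0,0.215,0,0,0,0.45],[0.003,0,0.23,0,0,0,0.45],[0.003,0,0.24,0,0,0,0.45],[0.003,0,0.24,0,0,0,0.45],[0.003,0,0.24,0,0,0,0.45]]]}}

```text
time_s: 16.87
tool_pos: [0.5443, 0.0239, 0.0689]
tool_rot: [179.9, -0.0, 81.5]
force: [0.0, 0.3, -0.8]
grip_width: 0.0591
grasp_force: 30.0
```

>>> {"api": "servo_tool", "payload": {"series": [[[0,0,0.006,0,0,0,0.45],[0,0,0.012,0,0,0,0.45],[0,0,0.018,0,0,0,0.45],[0,0,0.018,0,0,0,0.45],[0,0,0.018,0,0,0,0.45]]]}}

```text
time_s: 17.28
tool_pos: [0.5435, 0.0239, 0.0626]
tool_rot: [-180.0, 0.0, 81.5]
force: [-0.5, -0.5, -1.4]
grip_width: 0.0594
grasp_force: 30.0
```

>>> {"api": "servo_tool", "payload": {"series": [[[0,0,0.004,0,0,0,0.45],[0,0,0.008,0,0,0,0.45],[0,0,0.008,0,0,0,0.45],[0,0,0.008,0,0,0,0.45]]]}}

```text
time_s: 17.62
tool_pos: [0.5435, 0.0239, 0.0602]
tool_rot: [-180.0, 0.0, 81.5]
force: [0.7, 0.6, -1.5]
grip_width: 0.0594
grasp_force: 30.0
```

>>> {"api": "servo_tool", "payload": {"series": [[[0,0,0.004,0,0,0,0.45],[0,0,0.006,0,0,0,0.45],[0,0,0.006,0,0,0,0.45],[0,0,0.006,0,0,0,0.45]]]}}

```text
time_s: 17.95
tool_pos: [0.5435, 0.0239, 0.0584]
tool_rot: [-180.0, 0.0, 81.5]
force: [-0.2, 0.7, -1.8]
grip_width: 0.0596
grasp_force: 30.0
```

>>> {"api": "servo_tool", "payload": {"series": [[[0,0,0.004,0,0,0,0.45],[0,0,0.007,0,0,0,0.45],[0,0,0.007,0,0,0,0.45],[0,0,0.007,0,0,0,0.45]]]}}

```text
time_s: 18.28
tool_pos: [0.5435, 0.0239, 0.0563]
tool_rot: [-180.0, 0.0, 81.5]
force: [0.1, -0.4, -0.8]
grip_width: 0.0593
grasp_force: 30.0
```

>>> {"api": "servo_tool", "payload": {"series": [[[0,0,0.004,0,0,0,0.45],[0,0,0.007,0,0,0,0.45],[0,0,0.007,0,0,0,0.45],[0,0,0.007,0,0,0,0.45]]]}}

```text
time_s: 18.62
tool_pos: [0.5435, 0.0239, 0.0541]
tool_rot: [-180.0, 0.0, 81.5]
force: [-0.1, 0.3, -1.1]
grip_width: 0.0594
grasp_force: 30.0
```

Inside the gaps with no load. Home should come at TCP z of about 0.044.

>>> {"api": "servo_tool", "payload": {"series": [[[0,0,0.006,0,0,0,0.45],[0,0,0.012,0,0,0,0.45],[0,0,0.018,0,0,0,0.45],[0,0,0.018,0,0,0,0.45]]]}}

```text
time_s: 18.95
tool_pos: [0.5432, 0.0239, 0.0483]
tool_rot: [-180.0, 0.0, 81.5]
force: [0.2, -0.3, -1.3]
grip_width: 0.0591
grasp_force: 30.0
```

>>> {"api": "servo_tool", "payload": {"series": [[[0,0,0.004,0,0,0,0.45],[0,0,0.008,0,0,0,0.45],[0,0,0.012,0,0,0,0.45],[0,0,0.012,0,0,0,0.45]]]}}

```text
time_s: 19.28
tool_pos: [0.5434, 0.0239, 0.045]
tool_rot: [-180.0, 0.0, 81.5]
force: [0.1, -0.1, -1.5]
grip_width: 0.0595
grasp_force: 30.0
```

>>> {"api": "servo_tool", "payload": {"series": [[[0,0,0.002,0,0,0,0.45],[0,0,0.004,0,0,0,0.45],[0,0,0.004,0,0,0,0.45],[0,0,0.004,0,0,0,0.45]]]}}

```text
time_s: 19.62
tool_pos: [0.5437, 0.0239, 0.0443]
tool_rot: [180.0, -0.0, 81.5]
force: [-0.4, 0.2, -0.1]
grip_width: 0.0599
grasp_force: 30.0
```

>>> {"api": "servo_tool", "payload": {"series": [[[0,0,0.002,0,0,0,0.45],[0,0,0.004,0,0,0,0.45],[0,0,0.004,0,0,0,0.45],[0,0,0.004,0,0,0,0.45]]]}}

```text
time_s: 19.95
tool_pos: [0.5437, 0.024, 0.0431]
tool_rot: [180.0, -0.0, 81.5]
force: [-1.4, 0.5, 2.0]
grip_width: 0.0594
grasp_force: 30.0
```

>>> {"api": "servo_tool", "payload": {"series": [[[0,0,0.002,0,0,0,0.45],[0,0,0.002,0,0,0,0.45],[0,0,0.002,0,0,0,0.45]]]}}

```text
time_s: 20.2
tool_pos: [0.5437, 0.0239, 0.0424]
tool_rot: [180.0, -0.0, 81.5]
force: [-0.9, 0.9, 2.4]
grip_width: 0.0595
grasp_force: 30.0
```

Seated on the spring at about 4 N. I'll release and back off for a look.

>>> {"api": "servo_tool", "payload": {"series": [[[0,0,-0.001,0,0,0,0.7],[0,0,-0.001,0,0,0,0.8],[0,0,-0.001,0,0,0,0.95],[0,0,-0.001,0,0,0,0.95],[0,0,-0.001,0,0,0,0.95],[0,0,-0.05,0,0,0,0.95],[0,0,-0.15,0,0,0,1],[-0.1,0,-0.28,0,0,0,1],[-0.2,0,-0.4,0,0,0,1],[-0.2,0,-0.53,0,0,0,1],[-0.2,0,-0.58,0,0,0,1],[-0.2,0,-0.58,0,0,0,1]]]}}

```text
time_s: 21.2
tool_pos: [0.538, -0.0368, 0.2228]
tool_rot: [179.4, -0.1, 81.3]
force: [1.0, 0.1, 0.0]
grip_width: 0.0871
grasp_force: 0.0
```

>>> {"api": "servo_tool", "payload": {"series": [[[0,0,0,0,0,0,1],[0,0,0,0,0,0,1],[0,0,0,0,0,0,1],[0,0,0,0,0,0,1]]]}}

```text
time_s: 21.53
tool_pos: [0.5337, -0.0351, 0.2145]
tool_rot: [-179.8, 0.0, 81.5]
force: [-0.4, -0.2, 0.1]
grip_width: 0.0873
grasp_force: 0.0
```

```bash
python3 - <<'E'
from h import *
o=get_obs();print(o['tool_pos'],o['force'],o['grip_width'])
w=cam('wrist');P=cloud(w);n=np.hypot(P[...,0]-.5435,P[...,1]-.0225)
hsv=cv2.cvtColor(w['frame'],cv2.COLOR_RGB2HSV)
k=(n<.029)&(n>.021)&(P[...,2]>.03)&(P[...,2]<.07);Z=P[k];print('white z',np.percentile(Z[:,2],[5,50,95]))
A=np.c_[Z[:,:2]-Z[:,:2].mean(0),np.ones(len(Z))];print('tilt',np.linalg.lstsq(A,Z[:,2],rcond=None)[0])
t=(n>.036)&(n<.052)&(P[...,2]>.028)&(P[...,2]<.055)
for nm,mm in(('copper',t&(P[...,1]>.03)),('white',t&(P[...,1]<.015))):
    q=P[mm]; a=q.mean(0)-[.5435,.0225,0];print(nm,'tab',np.degrees(np.arctan2(a[1],a[0])),q[:,2].mean(),len(q),hsv[mm].mean(0))
v,u=[int(x) for x in np.argwhere(k).mean(0)];s=cam('scene')['frame']
cv2.imwrite('pics/k.png',np.hstack([cv2.resize(w['frame'][max(0,v-70):v+70,u-70:u+70],(400,400)),cv2.resize(s[160:260,235:335],(400,400))])[:,:,::-1])
E
```

```text
[ 0.53373828 -0.03506319  0.21445156] [-0.35543809 -0.21568832  0.11066736] 0.08727745637193461
white z [0.04821928 0.0494512  0.05070182]
tilt [-0.00434147  0.00232419  0.04938439]
copper tab 80.79617587474878 0.034534913168680285 252 [ 23.4484127  111.63888889 214.63888889]
white tab -97.6001751338098 0.04641419020374445 223 [ 42.28699552   4.43049327 226.25112108]
```

View pics/k.png

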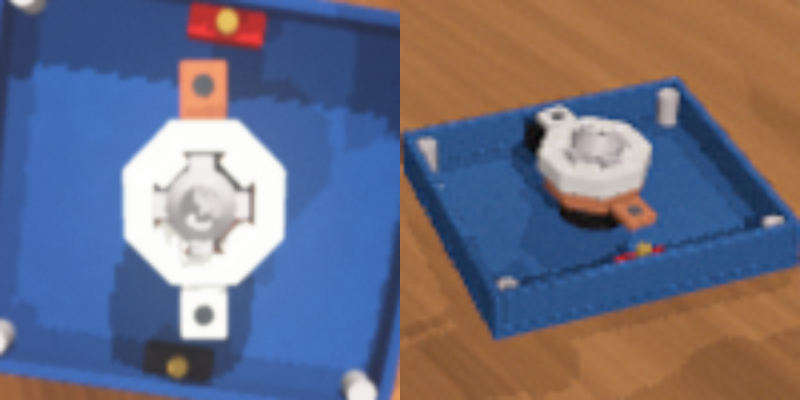

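The picture shows the copper tab at (204,88) toward the red terminal and the white tab at (204,315) toward the black one. The white plate lies flat with its top at 49.4 mm (50 expected), and the gripper is open and clear.

```bash
python3 -c "
from cell import env
print(env.sign_off())"
```

```text
the job is handed in; nothing more can be done
None
```

The copper plate is fully home with its tab toward the red terminal, and the white separator sits flat on top with its tab toward the black terminal. The gripper let go and is clear, and the job was handed in after about 21.5 s of robot time; the sign-off gave no verdict.

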